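Load the capacitor cradle and lay its retaining bar

ROBOT

A 6-joint arm with a two-finger parallel gripper is mounted at the origin on the work surface. World frame = base frame: x ahead of the robot, y to its left, z up, the work surface at z = 0. Lengths are in m, angles in degrees, forces in N, time in s.
With the tool pointing down it reaches from about 0.4 to 0.825 m from the base axis. Payload 7 kg.
Tool frame: the origin (TCP) lies at the centre of the arm's flange, where the gripper is bolted on; the fingertips stand 178 mm ahead of it and the grasp point (between the pads) lies 159 mm ahead of it; z points along the fingers, y is the line along which they close (so a half turn about z gives the same grasp; the last joint's range is limited). The gripper opens to 88 mm and grips with 3 to 60 N. Pads are 19 mm wide; open, the fingers measure 130 mm over their backs; the gripper's body (78 mm by 193 mm) begins 47 mm behind the grasp point.
Start: joints at [82.512, 20.546, 0.682, 0, -70.136, -16.507], TCP at [0.275, 0.617, 0.405] pointing down, gripper open.
Joint ranges: [-176.03, 176.03], [-82.01, 121.73], [-58.28, 71.71], [-173.87, 95.51], [-174.79, -0.11], [-173.66, 173.66]. Speed limits (degrees/s): [136.94, 136.94, 172.46, 180, 180, 180].

INTERFACE

Orientations are given as [roll, pitch, yaw] about the fixed x, y, z axes, in that order (R = Rz(yaw) Ry(pitch) Rx(roll)).
In Python, from plant import telemetry, snapshot, workorder, nets gives the robot as it stands.
- The arm moves only by the shell command python3 -m creep 'ROWS'. ROWS is JSON, a list that holds one entry, the list of rows, each a list of 5 numbers: the shift along the tool's x, y, z normalised to -1 to 1, where 1 is 0.2 m, then the turn about the tool's z normalised to -1 to 1, where 1 is pi/2 rad, then the opening, from 0 (shut) to 1 (fully open). In form: [[[x, y, z, spin, hand], ...]]. A call has 1 to 8 rows; each row shifts and turns the commanded pose from where the row before left it, along the tool's axes as they then stand; what a row does not reach is not made up. A row lasts 1/12 s, in which the tool goes at most 41.7 mm and 7.16 degrees, less where a joint would pass 70% of its speed; a pose out of reach is approached as far as the arm can. A call with a number of a shift or a turn outside -1 to 1 is refused whole. A call with a gripper value outside its range is refused whole. The fingers move at their own pace and stop on an object; the grip force is fixed at half the most. Time passes only in rows, so rows that do not move let the fingers close. It gives the time, the measured TCP pose, the force, the opening and the grip force at its end, in the units of the state.
- telemetry.get_obs(): the state, without advancing time (a new reading comes with each control period).
- snapshot(name): name is "scene" or "side" or "wrist"; returns a dict with "frame" (400x640x3 uint8, red, green, blue), "fx", "fy", "cx", "cy" (pixels), "rvec" (rotation vector, rad) and "tvec" (3), from world to camera coordinates, as OpenCV has them; the wrist camera has in their place "mount" (4x4, takes a point from camera to tool coordinates, whose origin is the TCP and whose axes are the flange's). Camera axes: x right, y down, z forward; pixel columns grow to the right and rows downward; lengths in m; the calibration is good to about 2 mm. A picture is of the moment at which its call begins: read the wrist's pose just before it. There is no depth.
- workorder.close_job(): hands the job in; it is judged then, once.
Trained networks look in a picture, given as the dict that the camera call returned (one of the last four; its "shot" number tells which), for a name from the list of things; names that differ only in an ending like _2 or _b are one class to them, and where a whole thing is asked for, a point or a joint stands for the part that bears it (a point fixed in the world has none). Each returns a list of dicts, best first, with "confidence" (0 to 1); they miss things now and then, are a little off and sometimes report something else, mostly with a low value. They report only what shows in the picture. A call takes as long as a camera call. They do not tell look-alikes from the thing itself.
- nets.find_in(picture, query): "uv" ([column, row] in pixels, amid what is visible of it).
- nets.masks_of(picture, query): "region" (400x640 bool, what is visible of it) and "uv" ([column, row] in pixels, amid what is visible of it).
- nets.landmark_of(picture, query): "uv" ([column, row] in pixels: a listed point, or the origin of a listed thing).
The state is a dict: "clock": time; "joint_pos": joint angles; "qvel": joint speeds; "tau": joint torques, N m; "tool_pos": TCP position; "orientation": TCP orientation; "force": force on the tool from outside, world axes, zero at the start; "moment": the same for the moment, N m; "opening": finger opening in m; "gripper_force": force on a finger pad.
Only numpy, scipy, OpenCV 4.12 (cv2) and the standard library are available. Lean on these libraries where they do the work, as an engineer would, in place of code of your own. Each camera call takes 0.05 s, during which the arm holds its last target. There are 200 camera calls.

TASK

Load the capacitor cradle in numbered order (the studs on its front flange count one, two, three): first the thickest capacitor into bay one, then the slimmest into bay two, then the middle-sized one into bay three, each standing upright on the floor of its bay and let go before the next. Then lay the retaining bar across the capacitors, grip up, flat in the forks of both end posts and with its ends about even. Set everything down gently without dropping it, keep the capacitors upright and leave the other things on the bench where they are.

Things in the scene. Friction and masses are not known exactly. Their poses are not given: they have to be found in the camera images.
- thick_can: The thickest of three upright round capacitors: aluminium can with a grey sleeve, diameter 50 mm, 84 mm tall plus two 6 mm screw terminals on top (90 mm overall), about 240 g. Origin: centre of the underside; z up along the can. Told apart from the other two by diameter only.
- slim_can: The slimmest of three upright round capacitors: aluminium can with a grey sleeve, diameter 34 mm, 84 mm tall plus two 6 mm screw terminals on top (90 mm overall), about 120 g. Origin: centre of the underside; z up along the can. Told apart from the other two by diameter only.
- medium_can: The middle-sized of three upright round capacitors: aluminium can with a grey sleeve, diameter 42 mm, 84 mm tall plus two 6 mm screw terminals on top (90 mm overall), about 170 g. Origin: centre of the underside; z up along the can. Told apart from the other two by diameter only.
- bar: Retaining bar: flat aluminium, 200 mm long (its y), 24 mm wide (x), 10 mm thick, about 220 g, with a black grip block upright on its middle, 44 mm (y) x 14 mm (x), from 10 to 42 mm above the underside. Origin: centre of the underside. Lies flat on the bench, grip up. Either way round is the same.
- cradle: Fixed capacitor cradle: grey block 76 (x) x 192 (y) x 30 mm high, three square bays in a row along y. Low flange (28 mm wide, 12 high) on its -x side with 1, 2, 3 black studs numbering the bays. At y = +/-88.5 mm aluminium posts 54 (x) x 14 (y) mm, seat 98 mm above bench, two cheeks rising to 111 mm: a fork open along y, 31 mm between cheeks. Origin: block underside centre.
- bay_1 (a point): Centre of the floor of bay one (widest, y = +51.5 mm in the cradle), a square pocket 57 mm wide, 26 mm deep, with a 2 mm chamfer at its mouth; marked by one stud on the front flange. Axes as the cradle. The floor is 4 mm above the bench, the mouth 30 mm.
- bay_2 (a point): Centre of the floor of bay two (narrowest, y = -3.5 mm in the cradle), a square pocket 41 mm wide, 26 mm deep, with a 2 mm chamfer at its mouth; marked by two studs on the front flange. Axes as the cradle. The floor is 4 mm above the bench, the mouth 30 mm.
- bay_3 (a point): Centre of the floor of bay three (y = -54.5 mm in the cradle), a square pocket 49 mm wide, 26 mm deep, with a 2 mm chamfer at its mouth; marked by three studs on the front flange. Axes as the cradle. The floor is 4 mm above the bench, the mouth 30 mm.
- bar_seat (a point): Point midway between the two forks, at the height of their seats (98 mm above the bench, 4 mm above the tops of loaded capacitors): where the centre of the bar's underside belongs. Axes as the cradle, the bar runs along y.
- screwdriver: Bystander: screwdriver about 200 mm long lying on the bench between the capacitors and the bar. Origin on its underside.
- pliers: Bystander: pliers with red handles, 170 mm long, 14 mm high, lying on the bench. Origin at the rivet.
- tape: Bystander: roll of black tape, 68 mm across, 19 mm high, lying flat. Origin: underside centre.
- cleaner: Bystander: white spray can, 52 mm across, 150 mm tall, upright. Origin: underside centre.
- meter: Bystander: yellow multimeter, 150 by 75 by 34 mm, lying flat. Origin: underside centre.
- dish: Bystander: steel dish, 80 mm across, 30 mm high. Origin: underside centre.
Things that resemble listed ones, but are neither listed nor needed, are in the scene too. Leave any green look-alike of the thick_can alone.

How it is judged (in metres and radians):
On the way, in this order (a step that is already met when the one before it is completed fails the run):
1. The thick can stands in bay one, released (x of thick_can in the frame of bay_1 between -0.007 and 0.007 m and y of thick_can in the frame of bay_1 between -0.007 and 0.007 m and z of thick_can in the frame of bay_1 between -0.004 and 0.004 m and angle between thick_can's own z axis and vertical below 0.12 rad and linear speed of thick_can below 0.03 m/s and contact force between the fingers and thick_can below 0.05 N), for 0.2 s.
2. The slim can stands in bay two, released (x of slim_can in the frame of bay_2 between -0.007 and 0.007 m and y of slim_can in the frame of bay_2 between -0.007 and 0.007 m and z of slim_can in the frame of bay_2 between -0.004 and 0.004 m and angle between slim_can's own z axis and vertical below 0.12 rad and linear speed of slim_can below 0.03 m/s and contact force between the fingers and slim_can below 0.05 N), for 0.2 s.
3. The medium can stands in bay three, released (x of medium_can in the frame of bay_3 between -0.007 and 0.007 m and y of medium_can in the frame of bay_3 between -0.007 and 0.007 m and z of medium_can in the frame of bay_3 between -0.004 and 0.004 m and angle between medium_can's own z axis and vertical below 0.12 rad and linear speed of medium_can below 0.03 m/s and contact force between the fingers and medium_can below 0.05 N), for 0.2 s.
4. The bar lies in both forks, released (x of bar in the frame of bar_seat between -0.006 and 0.006 m and y of bar in the frame of bar_seat between -0.012 and 0.012 m and z of bar in the frame of bar_seat between -0.004 and 0.004 m and angle between bar's own z axis and vertical below 0.06 rad and angle between the y axis of bar and the y axis of cradle, either way round below 0.12 rad and linear speed of bar below 0.03 m/s and contact force between the fingers and bar below 0.05 N), for 0.2 s.
At the end, for the whole second after the job is handed in: Thick, slim and middle cans in bays one, two, three: within 7 mm of bay centre along each axis, 4 mm of its floor, 0.12 rad of upright. Bar grip up in both forks: within 6 mm across, 12 mm along, 4 mm in height, 0.06 rad of flat, 0.12 rad of the cradle line. All released and still (0.03 m/s) (all of step 1 and all of step 2 and all of step 3 and all of step 4); the robot touches nothing.
It fails at once if A bystander (screwdriver, pliers, tape, cleaner can, meter or dish) is moved more than 30 mm (distance of any of screwdriver, pliers, tape, cleaner, meter, dish from where it was at the start of the episode above 0.03 m).
It fails at once if A capacitor is tipped more than 0.6 rad from upright (angle between any of thick_can, slim_can, medium_can's own z axis and vertical above 0.6 rad).
It fails at once if A capacitor or the bar is dropped: moving faster than 0.6 m/s without the fingers touching it (a fall of about 18 mm) ((linear speed of thick_can above 0.6 m/s and contact force between the fingers and thick_can below 0.01 N) or (linear speed of slim_can above 0.6 m/s and contact force between the fingers and slim_can below 0.01 N) or (linear speed of medium_can above 0.6 m/s and contact force between the fingers and medium_can below 0.01 N) or (linear speed of bar above 0.6 m/s and contact force between the fingers and bar below 0.01 N)).
It also fails if it takes over 72 s, if anything falls off the work surface, if the arm or the gripper's body presses on something with over 40 N, if the wrist force passes 120 N, or if a joint passes its speed limit or range.

## Working session

There is one attempt and no reset: what is moved stays moved. The work goes in short steps, Python scripts to look and compute and a shell command to move; the robot and the scene stay as the last step left them, time stands still between calls to the robot, and variables do not carry over. Pictures are saved under pics/ and viewed, at most 10 in all, crops included, and the job is handed in when it is done.

```bash
mkdir -p pics; ls
cat > h.py <<'E'
import numpy as np, cv2
from plant import telemetry, snapshot, workorder, nets
from scipy.spatial.transform import Rotation as R
def ray(p,uv,st=None):
    d=np.array([(uv[0]-p["cx"])/p["fx"],(uv[1]-p["cy"])/p["fy"],1.])
    if "mount" in p:
        T=np.eye(4);T[:3,:3]=R.from_euler('xyz',st["orientation"],degrees=True).as_matrix();T[:3,3]=st["tool_pos"]
        M=T@np.array(p["mount"]);return M[:3,3],M[:3,:3]@d
    Rm=cv2.Rodrigues(np.array(p["rvec"],float))[0];return -Rm.T@np.array(p["tvec"],float).ravel(),Rm.T@d
def at(p,uv,z,st=None):
    o,d=ray(p,uv,st);return o+d*(z-o[2])/d[2]
def tri(rs):
    A=0;b=0
    for o,d in rs:
        d=d/np.linalg.norm(d);P=np.eye(3)-np.outer(d,d);A=A+P;b=b+P@o
    return np.linalg.solve(A,b)
def save(p,n,box=None,k=1):
    f=p["frame"][...,::-1]
    if box:f=f[box[1]:box[3],box[0]:box[2]]
    cv2.imwrite(f"pics/{n}.png",cv2.resize(f,None,fx=k,fy=k,interpolation=cv2.INTER_CUBIC))
E
python3 - <<'E'
from h import *
np.set_printoptions(precision=3,suppress=True)
print(telemetry.get_obs())
for c in("scene","side","wrist"):
    st=telemetry.get_obs();p=snapshot(c);save(p,c)
    for q in("thick_can","slim_can","medium_can","bar","cradle","bay_1","bay_2","bay_3","bar_seat"):
        z={"bay_1":.004,"bay_2":.004,"bay_3":.004,"bar_seat":.098}.get(q,0)
        for d in nets.landmark_of(p,q):
            print(c,q,round(d["confidence"],2),np.array(d["uv"]),at(p,d["uv"],z,st))
E
```

```text
pics
{'clock': 0.0, 'joint_pos': array([ 82.512,  20.59 ,   0.632,  -0.02 , -70.136, -16.506]), 'qvel': array([-0.056, -0.002,  0.053,  0.01 ,  0.016,  0.045]), 'tau': array([  0.   , -58.271,  29.304,   6.997,   0.007,  -0.   ]), 'tool_pos': array([0.274, 0.616, 0.404]), 'orientation': array([179.905,  -0.009, -24.002]), 'force': array([ 0.153, -0.152,  0.725]), 'moment': array([-0.001, -0.006, -0.053]), 'gripper_force': 0.0, 'opening': 0.08730334275228863}
scene thick_can 0.95 [462.8 257.8] [0.602 0.357 0.   ]
scene thick_can 0.87 [465.9 218.9] [0.483 0.357 0.   ]
scene slim_can 0.74 [417.6 207.8] [0.481 0.233 0.   ]
scene slim_can 0.25 [391.  222.5] [0.547 0.175 0.   ]
scene medium_can 0.64 [368.4 188.2] [0.451 0.096 0.   ]
scene bar 0.82 [381.5 258.1] [0.656 0.171 0.   ]
scene bar 0.33 [454.7 292.9] [0.7   0.346 0.   ]
scene cradle 0.82 [270.3 200.6] [ 0.565 -0.145  0.   ]
scene bay_1 0.82 [247.1 203.1] [ 0.593 -0.2    0.004]
scene bay_1 0.62 [266.7 201.9] [ 0.575 -0.152  0.004]
scene bay_1 0.57 [283.7 194.8] [ 0.54  -0.116  0.004]
scene bay_2 0.82 [247.1 203.1] [ 0.593 -0.2    0
[... 528 characters left out ...]
[0.442 0.101 0.   ]
side bar 0.9 [246.6 249.3] [0.652 0.167 0.   ]
side cradle 0.7 [221.1 204.9] [0.805 0.118 0.   ]
side cradle 0.63 [356.8 191.6] [ 0.565 -0.155  0.   ]
side bay_1 0.97 [352.9 189.8] [ 0.575 -0.15   0.004]
side bay_1 0.97 [359.  178.4] [ 0.589 -0.193  0.004]
side bay_1 0.9 [346.5 210. ] [ 0.545 -0.086  0.004]
side bay_2 0.97 [352.9 189.8] [ 0.575 -0.15   0.004]
side bay_2 0.97 [359.  178.4] [ 0.589 -0.193  0.004]
side bay_2 0.9 [346.5 210. ] [ 0.545 -0.086  0.004]
side bay_3 0.97 [352.9 189.8] [ 0.575 -0.15   0.004]
side bay_3 0.97 [359.  178.4] [ 0.589 -0.193  0.004]
side bay_3 0.9 [346.5 210. ] [ 0.545 -0.086  0.004]
side bar_seat 0.73 [354.9 170.3] [ 0.566 -0.138  0.098]
```

View pics/scene.png

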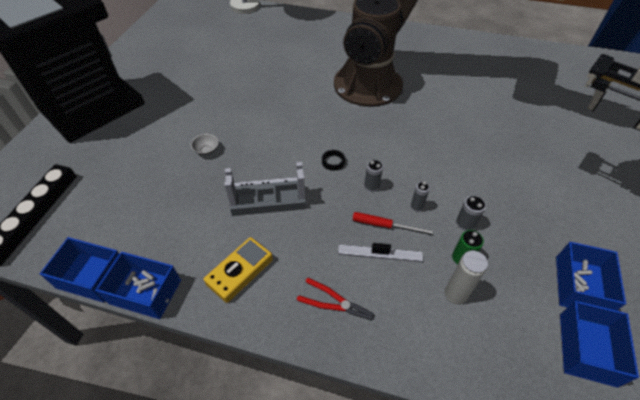

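View pics/side.png

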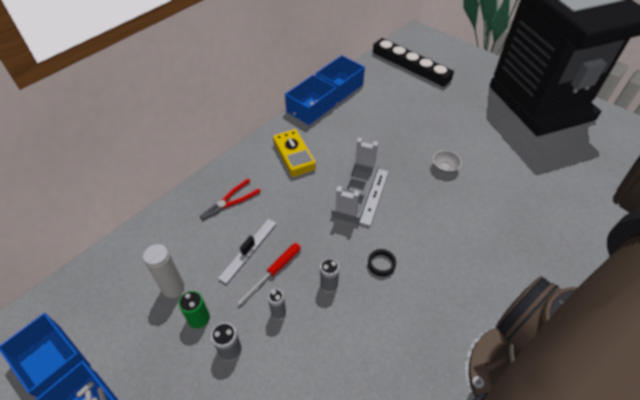

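View pics/wrist.png

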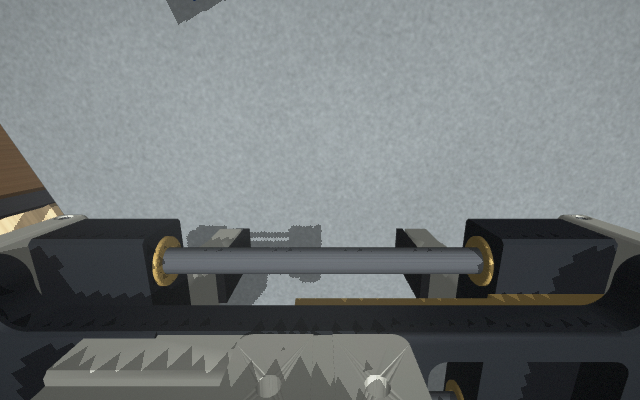

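The grey can at scene (472,212) is the thick_can candidate, with its green look-alike at (467,248) and the spray can at (466,278). The slim can is at (420,195), the medium at (373,175), the bar at (380,253) and the cradle at (268,190), with its flange and studs on the robot side. I'll fit silhouettes next for metric positions and take a close crop.

```bash
cat > fit.py <<'E'
from h import *
from scipy.optimize import minimize
def proj(p,X,st):
    if "mount" in p:
        T=np.eye(4);T[:3,:3]=R.from_euler('xyz',st["orientation"],degrees=True).as_matrix();T[:3,3]=st["tool_pos"]
        M=np.linalg.inv(T@np.array(p["mount"]));C=X@M[:3,:3].T+M[:3,3]
    else: C=X@cv2.Rodrigues(np.array(p["rvec"],float))[0].T+np.array(p["tvec"],float).ravel()
    C=C.copy();C[:,2]=np.maximum(C[:,2],.02)
    return C[:,:2]/C[:,2:]*[p["fx"],p["fy"]]+[p["cx"],p["cy"]]
def box(x0,x1,y0,y1,z0,z1): return np.array([[x,y,z] for x in(x0,x1) for y in(y0,y1) for z in(z0,z1)],float)
def cyl(r,h):
    a=np.linspace(0,2*np.pi,40);return np.vstack([np.c_[r*np.cos(a),r*np.sin(a),0*a+z] for z in(0,h)])
PARTS={"thick_can":[cyl(.025,.084)],"slim_can":[cyl(.017,.084)],"medium_can":[cyl(.021,.084)],
"bar":[box(-.012,.012,-.1,.1,0,.01),box(-.007,.007,-.022,.022,.01,.042)],
"cradle":[box(-.038,.038,-.096,.096,0,.03),box(-.066,-.038,-.096,.096,0,.012)]+[box(a,b,s*.0885-.007,s*.0885+.007,0,h) for s in(1,-1) for a,b,h in((-.027,.027,.098),(-.027,-.0155,.111),(.0155,.027,.111))]}
def render(p,parts,q,z,st):
    c,s=np.cos(q[2]),np.sin(q[2]);M=np.array([[c,-s,0],[s,c,0],[0,0,1]]);S=4
    im=np.zeros((400,640),np.uint8)
    for P in parts:
        uv=proj(p,P@M.T+[q[0],q[1],z],st)
        cv2.fillConvexPoly(im,np.round(cv2.convexHull(uv.astype(np.float32))*16-0).astype(np.int32),255,cv2.LINE_AA,4)
    return im/255.
def fit(name,views,q0,z=0,yaw=False,parts=None):
    parts=parts or PARTS[name]
    def cost(v):
        q=[v[0]/100,v[1]/100,v[2]/10 if yaw else q0[2]];t=0
        for p,m,st in views:
            r=render(p,parts,q,z,st);t+=1-np.minimum(r,m).sum()/np.maximum(r,m).sum()
        return t/len(views)
    v0=[q0[0]*100,q0[1]*100,q0[2]*10];n=3 if yaw else 2
    v0=v0[:n];f=lambda v:cost(list(v)+[0])
    r=minimize(f,v0,method="Nelder-Mead",options=dict(initial_simplex=[v0]+[list(np.array(v0)+np.eye(n)[i]) for i in range(n)],xatol=.005,fatol=1e-5))
    v=list(r.x);return np.array([v[0]/100,v[1]/100,v[2]/10 if yaw else q0[2]]),1-r.fun
def mask_near(p,name,X,st=None):
    uv=proj(p,np.array([X]),st)[0]
    L=[d for d in nets.masks_of(p,name) if d["confidence"]>.15]
    return min(L,key=lambda d:np.linalg.norm(np.array(d["uv"])-uv))["region"].astype(float) if L else None
E
python3 - <<'E'
from fit import *
np.set_printoptions(precision=4,suppress=True)
P={c:snapshot(c) for c in("scene","side")}
save(P["scene"],"crop",(340,140,520,320),3)
for n,q0 in(("thick_can",(.4875,.359,0)),("slim_can",(.481,.231,0)),("medium_can",(.447,.099,0)),("bar",(.654,.169,0)),("cradle",(.565,-.15,.0))):
    V=[]
    for c in P:
        m=mask_near(P[c],n,[q0[0],q0[1],.04])
        if m is None: print("none",c,n);continue
        V.append((P[c],m,None))
        if n in("bar","cradle"): print(n,c,max((fit(n,V[-1:],(q0[0],q0[1],a),yaw=True) for a in(-.3,0,.3)),key=lambda t:t[1]))
        else: print(n,c,fit(n,V[-1:],q0))
    if n in("bar","cradle"): print(n,"both",max((fit(n,V,(q0[0],q0[1],a),yaw=True) for a in(-.3,0,.3)),key=lambda t:t[1]))
    else:
        for k in("thick_can","slim_can","medium_can"): print(n,"both as",k,fit(k,V,q0))
E
```

```text
thick_can scene (array([0.4969, 0.3573, 0.    ]), np.float64(0.8831193816644463))
thick_can side (array([0.4963, 0.3607, 0.    ]), np.float64(0.9177635955346092))
thick_can both as thick_can (array([0.4964, 0.359 , 0.    ]), np.float64(0.882132866734674))
thick_can both as slim_can (array([0.4968, 0.3595, 0.    ]), np.float64(0.6686038444597745))
thick_can both as medium_can (array([0.4964, 0.3586, 0.    ]), np.float64(0.8507742215306016))
slim_can scene (array([0.4811, 0.2305, 0.    ]), np.float64(0.8622446380355596))
slim_can side (array([0.476 , 0.2333, 0.    ]), np.float64(0.9076284927787625))
slim_can both as thick_can (array([0.4768, 0.2259, 0.    ]), np.float64(0.543390818299109))
slim_can both as slim_can (array([0.4774, 0.2318, 0.    ]), np.float64(0.8695881559501266))
slim_can both as medium_can (array([0.4773, 0.2291, 0.    ]), np.float64(0.6821532012700542))
medium_can scene (array([0.4379, 0.1022, 0.    ]), np.float64(0.8281052066559312))
medium_can side (array([0.4392, 0.108 , 0.    ]), np.float64(0.8666229239780161))
medium_can both as thick_can (array([0.4399, 0.1043, 0.    ]), np.float64(0.6760532126610168))
medium_can both as slim_can (array([0.4389, 0.1046, 0.    ]), np.float64(0.8553120532174681))
medium_can both as medium_can (array([0.4411, 0.1047, 0.    ]), np.float64(0.8371443274756165))
bar scene (array([0.6469, 0.1635, 0.1844]), np.float64(0.8370580580103155))
bar side (array([0.645 , 0.1662, 0.177 ]), np.float64(0.8294271371900204))
bar both (array([0.6459, 0.1652, 0.1789]), np.float64(0.8263994625066506))
cradle scene (array([ 0.5687, -0.1508,  0.4009]), np.float64(0.9167560327059772))
cradle side (array([ 0.5674, -0.1478,  0.4163]), np.float64(0.9190131556740173))
cradle both (array([ 0.5678, -0.149 ,  0.4101]), np.float64(0.9149514022154122))
```

View pics/crop.png

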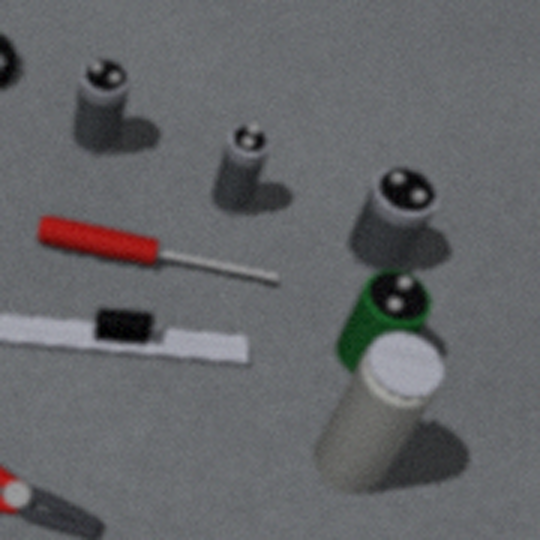

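The close crop shows the thick grey can at crop (395,215), the slim at (243,170), the medium at (102,108) and the green look-alike at (385,320). I choose the big grey can at about (0.496, 0.359). I'll turn to the cradle's yaw (−66.5°) and go above it.

```bash
python3 -m creep '[[[0,0,0,0.079,1],[0,0,0,0.079,1],[0,0,0,0.079,1],[0,0,0,0.079,1],[0,0,0,0.079,1],[0,0,0,0.079,1]]]'
python3 -m creep '[[[0.19,-0.063,0,0,0.9],[0.19,-0.063,0,0,0.9],[0.19,-0.063,0,0,0.9],[0.19,-0.063,0,0,0.9],[0.19,-0.063,0,0,0.9],[0.19,-0.063,0,0,0.9],[0.19,-0.063,0,0,0.9],[0,0,0,0,0.9]]]'
cat > go.py <<'E'
from fit import *
np.set_printoptions(precision=4,suppress=True)
def go(x,y,zg,yaw=None):
    "grasp-point target -> shift in tool axes in row units"
    st=telemetry.get_obs();Rm=R.from_euler('xyz',st["orientation"],degrees=True).as_matrix()
    d=np.array([x,y,zg+.159])-st["tool_pos"]
    print("tcp",st["tool_pos"],st["orientation"],"t",round(float(st["clock"]),2),"units",Rm.T@d/.2,"spin",None if yaw is None else (st["orientation"][2]-yaw)/90)
def look(name,q0,z=0,yaw=False,cams=("wrist",),png=None):
    V=[]
    for c in cams:
        st=telemetry.get_obs();p=snapshot(c)
        if png: save(p,png+c)
        m=mask_near(p,name,[q0[0],q0[1],z+.05],st)
        if m is None: print(c,"none");continue
        V.append((p,m,st));print(c,fit(name,V[-1:],q0,z,yaw))
    if len(V)>1: print("all",fit(name,V,q0,z,yaw))
E
python3 -c "
from go import *
st=telemetry.get_obs();p=snapshot('wrist');save(p,'w1');print(np.array(p['mount']),p['fx'],p['cx'],p['cy'])
for n,q in(('thick_can',(.496,.359,.04)),):
    print(proj(p,np.array([q]),st),[ (d['confidence'],d['uv']) for d in nets.find_in(p,n)])
go(.496,.359,.068,-66.5)"
```

```text
clock: 2.6
tool_pos: [0.2745, 0.6166, 0.4047]
orientation: [-180.0, -0.0, -67.0]
force: [0.2, -0.5, -0.4]
opening: 0.0876
gripper_force: 0.0
clock: 3.27
tool_pos: [0.4641, 0.4028, 0.405]
orientation: [-180.0, -0.1, -66.9]
force: [-1.5, 0.7, -0.2]
opening: 0.0788
gripper_force: 0.0
[[-0.0008 -0.9684 -0.2495  0.0663]
 [ 1.     -0.0008 -0.0002 -0.0003]
 [-0.     -0.2495  0.9684  0.0201]
 [ 0.      0.      0.      1.    ]] 279.61006461559197 322.52881509085165 201.5331318683646
[[312.7339 141.3414]] [(0.61, [310.6, 139.8]), (0.59, [224.2, 100.5])]
tcp [0.462  0.4059 0.4048] [-179.9874    0.0109  -66.8322] t 3.37 units [ 0.2829 -0.0639  0.8892] spin -0.003690569542083387
```

View pics/w1.png

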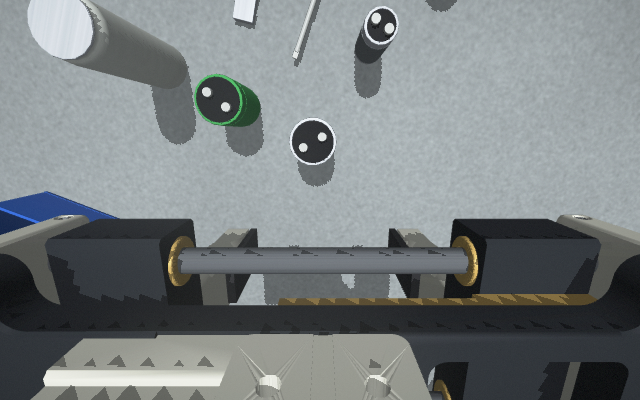

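The wrist view shows the grey thick can at (312,141), the green one at (220,100), the slim at (380,25) and the spray can at the left.

```bash
python3 -c "
from go import *
for i in range(4): s=telemetry.get_obs();print(s['tool_pos'],s['orientation'])
look('thick_can',(.496,.359,0));look('thick_can',(.496,.359,0))
go(.496,.359,.068,-66.5)"
```

```text
[0.462  0.4059 0.4048] [-179.9874    0.0109  -66.8322]
[0.462  0.4059 0.4048] [-179.9874    0.0109  -66.8322]
[0.462  0.4059 0.4048] [-179.9874    0.0109  -66.8322]
[0.462  0.4059 0.4048] [-179.9874    0.0109  -66.8322]
wrist (array([0.4956, 0.3571, 0.    ]), np.float64(0.9242113419931076))
wrist (array([0.4956, 0.3571, 0.    ]), np.float64(0.9389265022665972))
tcp [0.4602 0.4082 0.4046] [179.9993   0.0069 -66.5842] t 3.57 units [ 0.2971 -0.0662  0.8881] spin -0.0009353684006995877
```

```bash
python3 -m creep '[[[0.15,-0.031,0,0,0.9],[0.153,-0.031,0,0,0.9],[0,0,0.14,0,0.9],[0,0,0.15,0,0.9],[0,0,0.15,0,0.9],[0,0,0.1,0,0.9],[0,0,0,0,0.9],[0,0,0,0,0.9]]]'
python3 -c "
from go import *
look('thick_can',(.4957,.3575,0),cams=('side','scene'))
go(.4957,.3575,.068,-66.5)"
```

```text
clock: 4.23
tool_pos: [0.4958, 0.3575, 0.2961]
orientation: [179.9, -0.1, -66.6]
force: [0.7, 0.7, 0.2]
opening: 0.0787
gripper_force: 0.0
side none
scene (array([0.4938, 0.3569, 0.    ]), np.float64(0.8130866857659103))
tcp [0.4965 0.3575 0.2986] [-179.8409    0.0718  -66.6016] t 4.43 units [-0.001   0.0046  0.358 ] spin -0.001128816033086366
```

```bash
python3 -m creep '[[[0,0,0.12,0,0.9],[0,0,0.12,0,0.9],[0,0,0.11,0,0.9],[0,0,0,0,0.9],[0,0,0,0,0.3],[0,0,0,0,0.3],[0,0,0,0,0.3],[0,0,0,0,0.3]]]'
python3 -m creep '[[[0,0,0,0,0.3],[0,0,0,0,0.3],[0,0,-0.05,0,0.3],[0,0,-0.1,0,0.3],[0,0,-0.15,0,0.3],[0,0,-0.18,0,0.3],[0,0,-0.18,0,0.3],[0,0,-0.05,0,0.3]]]'
```

```text
clock: 5.1
tool_pos: [0.4967, 0.3571, 0.2285]
orientation: [-179.9, 0.1, -66.6]
force: [-0.6, 0.8, -0.5]
opening: 0.058
gripper_force: 0.0
clock: 5.77
tool_pos: [0.4971, 0.3572, 0.3755]
orientation: [-179.6, 0.1, -66.6]
force: [1.1, -0.2, -1.1]
opening: 0.0495
gripper_force: 30.0
```

```bash
python3 -m creep '[[[0.1,0.03,0,0,0.3],[0.19,0.055,0,0,0.3],[0.195,0.057,0,0,0.3],[0.195,0.057,0,0,0.3],[0.195,0.057,0,0,0.3],[0.195,0.057,0,0,0.3],[0.1,0.03,0,0,0.3],[0,0,0,0,0.3]]]'
python3 -m creep '[[[0,0,0,0,0.3],[0,0,0,0,0.3]]]'
python3 -c "
from go import *
look('cradle',(.5678,-.149,.41),yaw=True,png='cr_')
look('slim_can',(.4774,.2318,0));look('medium_can',(.44,.1047,0))
go(.547,-.102,.21,-66.5)"
```

```text
clock: 6.43
tool_pos: [0.5253, 0.1103, 0.3682]
orientation: [179.9, -0.0, -66.9]
force: [-0.5, 0.5, -2.7]
opening: 0.0497
gripper_force: 30.0
clock: 6.6
tool_pos: [0.5258, 0.1144, 0.3684]
orientation: [180.0, 0.0, -66.7]
force: [-0.8, 0.6, -2.4]
opening: 0.0496
gripper_force: 30.0
wrist (array([ 0.5664, -0.1509,  0.3939]), np.float64(0.976872976313729))
wrist none
wrist (array([0.4417, 0.102 , 0.    ]), np.float64(0.7308960972344182))
tcp [0.526  0.1154 0.3685] [179.9835   0.0001 -66.5831] t 6.9 units [ 1.0393  0.3354 -0.0024] spin -0.0009233045007023735
```

View pics/cr_wrist.png

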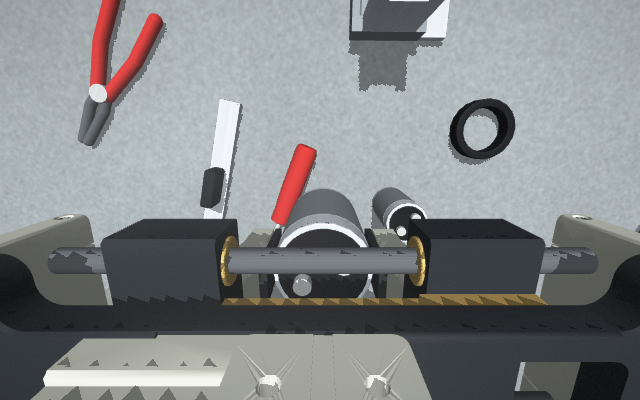

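```bash
python3 -m creep '[[[0.1,0.08,0,0,0.3],[0.14,0.09,0,0,0.3],[0.14,0.09,0,0,0.3],[0.1,0.075,0,0,0.3],[0,0,0,0,0.3],[0,0,0,0,0.3],[0,0,0,0,0.3]]]'
python3 -c "
from go import *
look('cradle',(.5678,-.149,.40),yaw=True,png='cs_',cams=('wrist',))
look('cradle',(.5678,-.149,.40),yaw=True,cams=('wrist','scene','side'))
go(.547,-.102,.21,-66.5)"
```

```text
clock: 7.48
tool_pos: [0.5027, 0.0002, 0.3688]
orientation: [-180.0, 0.0, -66.7]
force: [-0.5, 1.2, -1.7]
opening: 0.0498
gripper_force: 30.0
wrist (array([ 0.5665, -0.1513,  0.4028]), np.float64(0.9807790803019221))
wrist (array([ 0.5659, -0.1507,  0.3969]), np.float64(0.9825596364026645))
scene (array([ 0.5678, -0.1512,  0.3977]), np.float64(0.9390998886572381))
side (array([ 0.5645, -0.147 ,  0.4528]), np.float64(0.36323018034652654))
all (array([ 0.5664, -0.1502,  0.4062]), np.float64(0.7563171015656497))
tcp [0.5027 0.0004 0.3686] [179.9899   0.0004 -66.6139] t 7.88 units [ 0.5578 -0.0004 -0.0022] spin -0.0012657735232056982
```

View pics/cs_wrist.png

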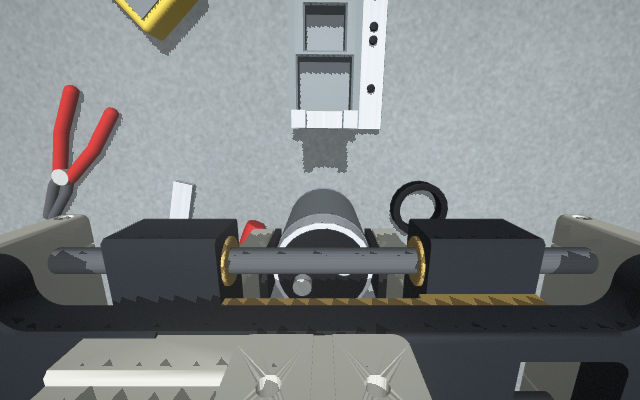

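```bash
python3 -m creep '[[[0.08,0.006,0,0.0055,0.3],[0.15,0,0,0,0.3],[0.15,0,0,0,0.3],[0.124,0,0,0,0.3],[0.06,0,0,0,0.3],[0,0,0,0,0.3],[0,0,0,0,0.3]]]'
python3 -m creep '[[[0,0,0.08,0,0.3],[0,0,0.15,0,0.3],[0,0,0.15,0,0.3],[0,0,0.1,0,0.3],[0,0,0.03,0,0.3],[0,0,0,0,0.3],[0,0,0,0,0.3]]]'
python3 -c "
from go import *
look('thick_can',(.5464,-.1037,0),z=.040,cams=('scene','side'))
look('cradle',(.5664,-.1511,.40),yaw=True,cams=('wrist',))
go(.5464,-.1037,.072,-67.1)"
```

```text
clock: 8.47
tool_pos: [0.5453, -0.1047, 0.3682]
orientation: [180.0, 0.0, -67.2]
force: [0.3, 0.0, -3.1]
opening: 0.0493
gripper_force: 30.0
clock: 9.05
tool_pos: [0.5459, -0.1038, 0.2676]
orientation: [-180.0, -0.0, -67.1]
force: [-0.3, -0.1, -2.7]
opening: 0.0495
gripper_force: 30.0
scene (array([ 0.5509, -0.1018,  0.    ]), np.float64(0.21580634987384362))
side (array([ 0.5528, -0.1117,  0.    ]), np.float64(0.4582411127311634))
all (array([ 0.5483, -0.103 ,  0.    ]), np.float64(0.3353442202172753))
wrist (array([ 0.5939, -0.2166,  0.4084]), np.float64(0.8788441085228197))
tcp [ 0.5456 -0.1044  0.2677] [-179.8938   -0.0288  -67.1512] t 9.35 units [-0.0019 -0.0046  0.1837] spin -0.0005692174317093507
```

```bash
python3 -m creep '[[[0,0,0.05,0,0.3],[0,0,0.05,0,0.3],[0,0,0.03,0,0.3],[0,0,0,0,0.3]]]'
python3 -m creep '[[[0,0,0.02,0,0.3],[0,0,0.02,0,0.3],[0,0,0.01,0,0.3],[0,0,0,0,0.3]]]'
```

```text
clock: 9.68
tool_pos: [0.5445, -0.1046, 0.2384]
orientation: [179.8, 0.1, -67.2]
force: [-0.0, 0.1, -2.5]
opening: 0.0495
gripper_force: 30.0
clock: 10.02
tool_pos: [0.5455, -0.1045, 0.2317]
orientation: [-180.0, -0.0, -67.1]
force: [-4.4, 0.4, 10.2]
opening: 0.0495
gripper_force: 30.0
```

```bash
python3 -m creep '[[[0,0,0,0,0.75],[0,0,0,0,0.75],[0,0,0,0,0.75],[0,0,0,0,0.75],[0,0,-0.05,0,0.75],[0,0,-0.15,0,0.75],[0,0,-0.2,0,0.75],[0,0,-0.2,0,0.75]]]'
python3 -m creep '[[[-0.1,-0.05,-0.1,0,0.75],[-0.18,-0.05,0,0,0.75],[-0.18,-0.05,0,0,0.75],[-0.18,-0.05,0,0,0.75],[-0.18,-0.05,0,0,0.75],[0,0,0,0,0.75],[0,0,0,0,0.75]]]'
python3 -c "
from go import *
look('thick_can',(.5464,-.1037,0),z=.004,cams=('wrist','scene','side'),png='p1')
look('cradle',(.5664,-.1511,.40),yaw=True,cams=('wrist',))
go(.4774,.2318,.068,-67.1)"
```

```text
clock: 10.68
tool_pos: [0.545, -0.1045, 0.3521]
orientation: [179.9, 0.0, -67.1]
force: [1.5, 1.0, 0.5]
opening: 0.0664
gripper_force: 0.0
clock: 11.27
tool_pos: [0.5275, 0.0679, 0.3715]
orientation: [-179.9, 0.0, -66.9]
force: [0.1, -0.0, -0.6]
opening: 0.0658
gripper_force: 0.0
wrist (array([ 0.5466, -0.119 ,  0.    ]), np.float64(0.8198811730316993))
scene (array([ 0.5442, -0.1047,  0.    ]), np.float64(0.8218529051403393))
side (array([ 0.5522, -0.141 ,  0.    ]), np.float64(0.10181587101635914))
all (array([ 0.5456, -0.1055,  0.    ]), np.float64(0.5633050813577503))
wrist (array([ 0.5669, -0.1507,  0.4081]), np.float64(0.6534119875776988))
tcp [0.5279 0.0652 0.3706] [179.9903  -0.0013 -67.2382] t 11.67 units [-0.8657 -0.0897  0.7182] spin -0.0015356804606001776
```

View pics/p1wrist.png

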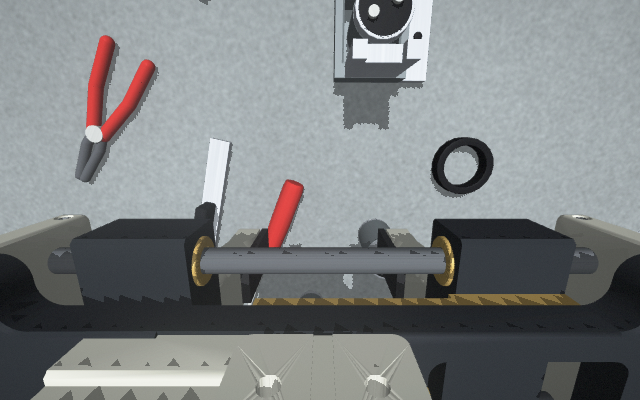

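Thick can is centred in bay one (wrist (383,10), one stud at (418,36)). Now the slim can.

```bash
python3 -m creep '[[[-0.12,-0.013,0,0,0.75],[-0.2,-0.015,0,0,0.75],[-0.2,-0.015,0,0,0.75],[-0.2,-0.015,0,0,0.75],[-0.2,-0.015,0,0,0.75],[-0.2,-0.015,0,0,0.75],[-0.08,0,0,0,0.75],[0,0,0,0,0.75]]]'
python3 -m creep '[[[0,0,0,0,0.75],[0,0,0,0,0.75]]]'
python3 -c "
from go import *
look('slim_can',(.4774,.2318,0))
look('slim_can',(.4774,.2318,0))
look('medium_can',(.44,.1047,0))
look('bar',(.646,.165,.18),yaw=True)
go(.4774,.2318,.068,-67.1)"
```

```text
clock: 12.33
tool_pos: [0.45, 0.2969, 0.3705]
orientation: [-180.0, 0.0, -67.0]
force: [0.5, 0.4, 0.5]
opening: 0.0659
gripper_force: 0.0
clock: 12.5
tool_pos: [0.451, 0.2936, 0.3705]
orientation: [180.0, -0.0, -67.2]
force: [-0.1, -0.3, -0.5]
opening: 0.0657
gripper_force: 0.0
wrist (array([0.4767, 0.2303, 0.    ]), np.float64(0.9366787366860184))
wrist (array([0.4765, 0.231 , 0.    ]), np.float64(0.8835066557129595))
wrist (array([0.4395, 0.1029, 0.    ]), np.float64(0.9685271348109512))
wrist none
tcp [0.451  0.2936 0.3707] [-179.9931    0.0034  -67.1992] t 12.9 units [ 0.3361 -0.0017  0.7187] spin -0.0011020716762628366
```

```bash
python3 -m creep '[[[0.17,0.004,0,0,0.75],[0.17,0,0.0,0,0.75],[0,0,0.14,0,0.75],[0,0,0.15,0,0.75],[0,0,0.15,0,0.75],[0,0,0.15,0,0.75],[0,0,0.098,0,0.75],[0,0,0.03,0,0.75]]]'
python3 -m creep '[[[0,0,0,0,0.7],[0,0,0,0,0.15],[0,0,0,0,0.15],[0,0,0,0,0.15],[0,0,0,0,0.15],[0,0,0,0,0.15],[0,0,0,0,0.15],[0,0,0,0,0.15]]]'
```

```text
clock: 13.57
tool_pos: [0.4756, 0.23, 0.2239]
orientation: [179.7, -0.1, -67.2]
force: [-0.9, -0.6, 0.9]
opening: 0.0656
gripper_force: 0.0
clock: 14.23
tool_pos: [0.4767, 0.2314, 0.2279]
orientation: [-179.9, 0.0, -67.1]
force: [-1.8, 0.3, 6.8]
opening: 0.0336
gripper_force: 30.0
```

```bash
python3 -m creep '[[[0,0,-0.05,0,0.15],[0,0,-0.1,0,0.15],[0,0,-0.15,0,0.15],[0,0,-0.18,0,0.15],[0,0,-0.17,0,0.15],[0.03,0.007,-0.06,0,0.15],[0.1,0.02,0,0,0.15],[0.18,0.03,0,0,0.15]]]'
python3 -m creep '[[[0.19,0.03,0,0,0.15],[0.19,0.03,0,0,0.15],[0.19,0.03,0,0,0.15],[0.19,0.03,0,0,0.15],[0.19,0.03,0,0,0.15],[0.19,0.03,0,0,0.15],[0.19,0.03,0,0,0.15],[0.1,0.02,0,0,0.15]]]'
python3 -m creep '[[[0,0,0,0,0.15],[0,0,0,0,0.15],[0,0,0,0,0.15]]]'
python3 -c "
from go import *
look('cradle',(.5664,-.151,.40),yaw=True)
go(.5678,-.1543,.072,-67.1)"
```

```text
clock: 14.9
tool_pos: [0.4899, 0.1707, 0.371]
orientation: [-179.8, 0.1, -67.0]
force: [1.5, -0.6, -2.1]
opening: 0.0334
gripper_force: 30.0
clock: 15.57
tool_pos: [0.5588, -0.1152, 0.3694]
orientation: [180.0, -0.0, -67.2]
force: [0.9, 1.5, -1.0]
opening: 0.0334
gripper_force: 30.0
clock: 15.82
tool_pos: [0.5584, -0.1118, 0.3692]
orientation: [180.0, 0.0, -67.2]
force: [0.4, 0.2, -0.6]
opening: 0.0335
gripper_force: 30.0
wrist (array([ 0.566 , -0.1503,  0.3963]), np.float64(0.7352891963561602))
tcp [ 0.5585 -0.1111  0.3693] [-179.9918    0.0055  -67.095 ] t 15.92 units [0.2172 0.0413 0.6916] spin 5.501123590331897e-05
```

```bash
python3 -m creep '[[[0.1,0.022,0,0,0.15],[0.09,0.021,0,0,0.15],[0.025,0,0,0,0.15],[0,0,0.1,0,0.15],[0,0,0.15,0,0.15],[0,0,0.15,0,0.15],[0,0,0.08,0,0.15],[0,0,0.03,0,0.15]]]'
python3 -m creep '[[[0,0,0.03,0,0.15],[0,0,0.03,0,0.15],[0,0,0.03,0,0.15],[0,0,0.03,0,0.15],[0,0,0,0,0.15]]]'
python3 -m creep '[[[0,0,0.03,0,0.15],[0,0,0.015,0,0.15],[0,0,0,0,0.15],[0,0,0,0,0.15]]]'
```

```text
clock: 16.58
tool_pos: [0.5664, -0.1537, 0.2642]
orientation: [179.8, 0.1, -67.1]
force: [-0.0, 0.7, -1.3]
opening: 0.0334
gripper_force: 30.0
clock: 17.0
tool_pos: [0.5673, -0.1547, 0.2425]
orientation: [180.0, 0.0, -67.2]
force: [-0.3, 0.0, -0.7]
opening: 0.0334
gripper_force: 30.0
clock: 17.33
tool_pos: [0.5675, -0.1549, 0.234]
orientation: [180.0, 0.0, -67.2]
force: [0.8, -1.0, -0.2]
opening: 0.0335
gripper_force: 30.0
```

```bash
python3 -m creep '[[[0,0,0.01,0,0.15],[0,0,0.01,0,0.15],[0,0,0,0,0.15],[0,0,0,0,0.15]]]'
```

```text
clock: 17.67
tool_pos: [0.5677, -0.155, 0.2319]
orientation: [-179.9, -0.1, -67.1]
force: [-5.2, 1.4, 13.0]
opening: 0.0331
gripper_force: 30.0
```

```bash
python3 -m creep '[[[0,0,0,0,0.6],[0,0,0,0,0.6],[0,0,0,0,0.65],[0,0,0,0,0.65],[0,0,-0.05,0,0.65],[0,0,-0.15,0,0.65],[0,0,-0.2,0,0.65],[0,0,-0.2,0,0.65]]]'
python3 -m creep '[[[-0.1,0.01,-0.1,0,0.75],[-0.19,0.01,0,0,0.75],[-0.19,0.01,0,0,0.75],[-0.19,0.01,0,0,0.75],[-0.19,0.01,0,0,0.75],[-0.19,0.01,0,0,0.75],[-0.19,0.01,0,0,0.75],[-0.19,0.01,0,0,0.75]]]'
python3 -m creep '[[[-0.19,0.01,0,0,0.75],[-0.1,0,0,0,0.75],[0,0,0,0,0.75],[0,0,0,0,0.75],[0,0,0,0,0.75]]]'
python3 -c "
from go import *
look('medium_can',(.44,.103,0))
look('medium_can',(.44,.103,0))
look('slim_can',(.5678,-.1543,0),z=.004,cams=('scene','side'))
look('thick_can',(.546,-.104,0),z=.004,cams=('scene','side'))
go(.4395,.1029,.068,-67.1)"
```

```text
clock: 18.33
tool_pos: [0.5671, -0.1548, 0.3513]
orientation: [179.9, 0.0, -67.1]
force: [1.2, 0.2, -0.3]
opening: 0.0569
gripper_force: 0.0
clock: 19.0
tool_pos: [0.4405, 0.1037, 0.3709]
orientation: [-179.9, 0.0, -67.2]
force: [1.2, 1.0, 0.5]
opening: 0.0659
gripper_force: 0.0
clock: 19.42
tool_pos: [0.4173, 0.1551, 0.3705]
orientation: [-180.0, 0.0, -67.1]
force: [0.6, -0.3, -0.6]
opening: 0.0654
gripper_force: 0.0
wrist (array([0.4391, 0.1036, 0.    ]), np.float64(0.9287276455177127))
wrist (array([0.4393, 0.1037, 0.    ]), np.float64(0.9208188401665051))
scene (array([ 0.5706, -0.1546,  0.    ]), np.float64(0.7842038307222858))
side none
scene (array([ 0.5413, -0.1062,  0.    ]), np.float64(0.8212054930434978))
side (array([ 0.546, -0.104,  0.   ]), np.float64(0.0))
all (array([ 0.5413, -0.1062,  0.    ]), np.float64(0.4106027465217489))
tcp [0.4174 0.1551 0.37  ] [179.9955  -0.0021 -67.1655] t 20.02 units [ 0.2833 -0.0007  0.7152] spin -0.0007275303965649805
```

```bash
python3 -m creep '[[[0.14,0,0,0,0.75],[0.14,0,0,0,0.75],[0,0,0.14,0,0.75],[0,0,0.15,0,0.75],[0,0,0.15,0,0.75],[0,0,0.15,0,0.75],[0,0,0.095,0,0.75],[0,0,0.03,0,0.75]]]'
python3 -m creep '[[[0,0,0,0,0.7],[0,0,0,0,0.2],[0,0,0,0,0.2],[0,0,0,0,0.2],[0,0,0,0,0.2],[0,0,0,0,0.2],[0,0,0,0,0.2],[0,0,0,0,0.2]]]'
```

```text
clock: 20.68
tool_pos: [0.4381, 0.1029, 0.2243]
orientation: [179.7, -0.1, -67.2]
force: [-1.4, -0.1, 1.1]
opening: 0.0657
gripper_force: 0.0
clock: 21.35
tool_pos: [0.4394, 0.1039, 0.2282]
orientation: [-179.9, 0.0, -67.1]
force: [-1.6, -0.5, 7.2]
opening: 0.0416
gripper_force: 30.0
```

```bash
python3 -m creep '[[[0,0,-0.05,0,0.2],[0,0,-0.1,0,0.2],[0,0,-0.15,0,0.2],[0,0,-0.18,0,0.2],[0,0,-0.17,0,0.2],[0.03,-0.01,-0.06,0,0.2],[0.1,-0.01,0,0,0.2],[0.18,-0.01,0,0,0.2]]]'
python3 -m creep '[[[0.19,-0.01,0,0,0.2],[0.19,-0.01,0,0,0.2],[0.19,-0.01,0,0,0.2],[0.19,-0.01,0,0,0.2],[0.19,-0.01,0,0,0.2],[0.19,-0.01,0,0,0.2],[0.15,0,0,0,0.2],[0,0,0,0,0.2]]]'
python3 -m creep '[[[0,0,0,0,0.2],[0,0,0,0,0.2],[0,0,0,0,0.2]]]'
python3 -c "
from go import *
go(.5876,-.2013,.072,-67.1)"
```

```text
clock: 22.02
tool_pos: [0.4685, 0.0497, 0.371]
orientation: [-179.7, 0.1, -67.0]
force: [1.4, 0.5, -2.0]
opening: 0.0414
gripper_force: 30.0
clock: 22.68
tool_pos: [0.5812, -0.1885, 0.3682]
orientation: [179.9, -0.0, -67.3]
force: [0.0, 0.0, -1.2]
opening: 0.0413
gripper_force: 30.0
clock: 22.93
tool_pos: [0.5795, -0.1837, 0.3691]
orientation: [180.0, 0.0, -67.1]
force: [-0.2, -0.5, -2.2]
opening: 0.0416
gripper_force: 30.0
tcp [ 0.5795 -0.1837  0.3691] [179.9958   0.0187 -67.121 ] t 22.93 units [ 0.0972 -0.0032  0.6906] spin -0.0002333733139486248
```

```bash
python3 -m creep '[[[0.06,0,0,0,0.2],[0.035,-0.002,0,0,0.2],[0,0,0,0,0.2],[0,0,0.1,0,0.2],[0,0,0.15,0,0.2],[0,0,0.15,0,0.2],[0,0,0.08,0,0.2],[0,0,0.03,0,0.2]]]'
python3 -m creep '[[[0,0,0.03,0,0.2],[0,0,0.03,0,0.2],[0,0,0.03,0,0.2],[0,0,0.03,0,0.2],[0,0,0.03,0,0.2],[0,0,0.015,0,0.2],[0,0,0,0,0.2],[0,0,0,0,0.2]]]'
python3 -m creep '[[[0,0,0.01,0,0.2],[0,0,0.01,0,0.2],[0,0,0,0,0.2],[0,0,0,0,0.2]]]'
```

```text
clock: 23.6
tool_pos: [0.5865, -0.2012, 0.2639]
orientation: [179.8, 0.1, -67.2]
force: [-1.0, -0.1, -1.7]
opening: 0.0414
gripper_force: 30.0
clock: 24.27
tool_pos: [0.5877, -0.2017, 0.2341]
orientation: [180.0, -0.0, -67.1]
force: [0.2, -0.0, -0.8]
opening: 0.0416
gripper_force: 30.0
clock: 24.6
tool_pos: [0.5878, -0.2019, 0.232]
orientation: [-179.9, -0.1, -67.1]
force: [-4.3, 0.6, 10.6]
opening: 0.0417
gripper_force: 30.0
```

```bash
python3 -m creep '[[[0,0,0,0,0.6],[0,0,0,0,0.65],[0,0,0,0,0.7],[0,0,0,0,0.7],[0,0,-0.05,0,0.7],[0,0,-0.15,0,0.7],[0,0,-0.2,0,0.7],[0,0,-0.2,0,0.7]]]'
python3 -m creep '[[[-0.1,-0.05,-0.1,0,0.7],[-0.175,-0.09,0,0,0.7],[-0.175,-0.09,0,0,0.7],[-0.175,-0.09,0,0,0.7],[-0.175,-0.09,0,0,0.7],[-0.175,-0.09,0,0,0.7],[-0.175,-0.09,0,0,0.7],[-0.175,-0.09,0,0,0.7]]]'
python3 -m creep '[[[-0.175,-0.09,0,0,0.7],[-0.175,-0.09,0,0,0.7],[-0.175,-0.09,0,0,0.7],[-0.08,-0.04,0,0.07,0.6],[0,0,0,0.07,0.6],[0,0,0,0,0.6],[0,0,0,0,0.6],[0,0,0,0,0.6]]]'
python3 -c "
from go import *
look('bar',(.646,.165,.18),yaw=True,png='b_')
look('bar',(.646,.165,.18),yaw=True)
go(.646,.165,.034,-79.7)"
```

```text
clock: 25.27
tool_pos: [0.5873, -0.2016, 0.3513]
orientation: [179.9, 0.0, -67.1]
force: [1.0, -0.1, 0.4]
opening: 0.0614
gripper_force: 0.0
clock: 25.93
tool_pos: [0.6098, 0.0973, 0.3711]
orientation: [-179.9, -0.0, -67.1]
force: [1.5, -0.5, 0.1]
opening: 0.0616
gripper_force: 0.0
clock: 26.6
tool_pos: [0.6202, 0.2303, 0.3705]
orientation: [-180.0, -0.0, -79.6]
force: [0.1, -0.5, 0.3]
opening: 0.0529
gripper_force: 0.0
wrist (array([0.6451, 0.1662, 0.1713]), np.float64(0.933260631401204))
wrist none
tcp [0.6203 0.2301 0.3704] [-179.9824    0.0041  -79.7283] t 26.8 units [ 0.3434 -0.0681  0.8869] spin -0.000313972133848021
```

View pics/b_wrist.png

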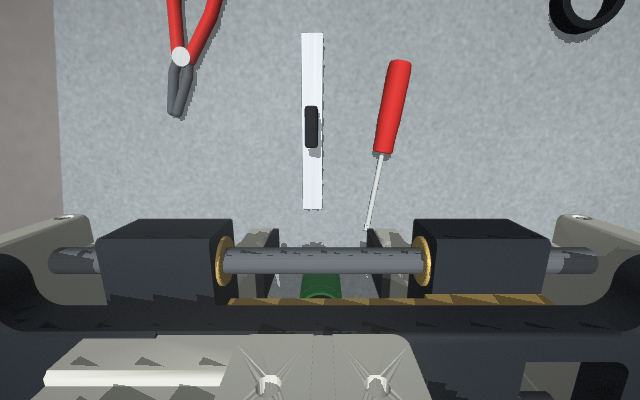

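The bar spans wrist (312,35)–(313,207) with its grip at (311,127); the screwdriver is about 0.1 m away, clear of the fingers.

```bash
python3 -m creep '[[[0.17,-0.033,0,0.003,0.6],[0.167,-0.032,0,0,0.6],[0,0,0.14,0,0.6],[0,0,0.15,0,0.6],[0,0,0.15,0,0.6],[0,0,0.15,0,0.6],[0,0,0.1,0,0.6],[0,0,0,0,0.6]]]'
python3 -m creep '[[[0,0,0.08,0,0.6],[0,0,0.08,0,0.6],[0,0,0.035,0,0.6],[0,0,0,0,0.6],[0,0,0,0,0],[0,0,0,0,0],[0,0,0,0,0],[0,0,0,0,0]]]'
python3 -m creep '[[[0,0,0,0,0],[0,0,0,0,0],[0,0,0,0,0],[0,0,0,0,0]]]'
python3 -c "
from go import *
go(.645,.166,.034,-79.7)"
```

```text
clock: 27.47
tool_pos: [0.6432, 0.1655, 0.2272]
orientation: [179.6, -0.1, -80.1]
force: [-0.9, 0.2, -0.9]
opening: 0.0523
gripper_force: 0.0
clock: 28.13
tool_pos: [0.6452, 0.167, 0.1942]
orientation: [-179.9, 0.0, -80.0]
force: [0.1, 0.2, -0.0]
opening: 0.0311
gripper_force: 0.0
clock: 28.47
tool_pos: [0.6449, 0.1669, 0.1934]
orientation: [-180.0, 0.0, -80.0]
force: [-0.8, 1.1, 3.2]
opening: 0.0136
gripper_force: 30.0
tcp [0.6449 0.1669 0.1934] [-179.9873    0.0005  -80.0137] t 28.47 units [0.0045 0.0002 0.0019] spin -0.0034852819009753627
```

```bash
python3 -m creep '[[[0,0,-0.05,0,0],[0,0,-0.1,0,0],[0,0,-0.15,0,0],[0,0,-0.18,0,0],[0,0,-0.18,0,0],[0,0,-0.1,0,0],[0,0,0,-0.072,0],[0,0,0,-0.071,0]]]'
python3 -m creep '[[[0.08,0.06,0,0,0],[0.14,0.105,0,0,0],[0.14,0.105,0,0,0],[0.14,0.105,0,0,0],[0.14,0.105,0,0,0],[0.14,0.105,0,0,0],[0.1,0.08,0,0,0],[0,0,0,0,0]]]'
python3 -m creep '[[[0,0,0,0,0],[0,0,0,0,0]]]'
python3 -c "
from go import *
look('cradle',(.5664,-.151,.40),yaw=True,png='c3_')
look('cradle',(.5664,-.151,.40),yaw=True,cams=('scene',))
look('bar',(.603,.0,.4),z=.152,yaw=True,cams=('scene','side'))
go(.5663,-.151,.132,-67.1)"
```

```text
clock: 29.13
tool_pos: [0.6448, 0.1668, 0.3477]
orientation: [-179.8, 0.0, -66.9]
force: [-0.7, 0.2, -4.5]
opening: 0.0139
gripper_force: 30.0
clock: 29.8
tool_pos: [0.5884, -0.0511, 0.3451]
orientation: [179.9, 0.0, -67.4]
force: [0.4, 0.5, -2.7]
opening: 0.014
gripper_force: 30.0
clock: 29.97
tool_pos: [0.5904, -0.0472, 0.3452]
orientation: [-180.0, 0.0, -67.2]
force: [-0.0, 0.6, -2.8]
opening: 0.0137
gripper_force: 30.0
wrist (array([ 0.5677, -0.1531,  0.3906]), np.float64(0.5449563987637623))
scene (array([ 0.5688, -0.149 ,  0.3888]), np.float64(0.46252996685197467))
scene (array([ 0.5933, -0.049 ,  0.4274]), np.float64(0.35274001323182724))
side (array([ 0.5942, -0.0444,  0.4368]), np.float64(0.510158738538972))
all (array([ 0.5934, -0.0452,  0.4194]), np.float64(0.4300374335301358))
tcp [ 0.5908 -0.0464  0.3449] [179.9862   0.0023 -67.104 ] t 30.37 units [0.4342 0.3161 0.2698] spin -4.462032528809661e-05
```

View pics/c3_wrist.png

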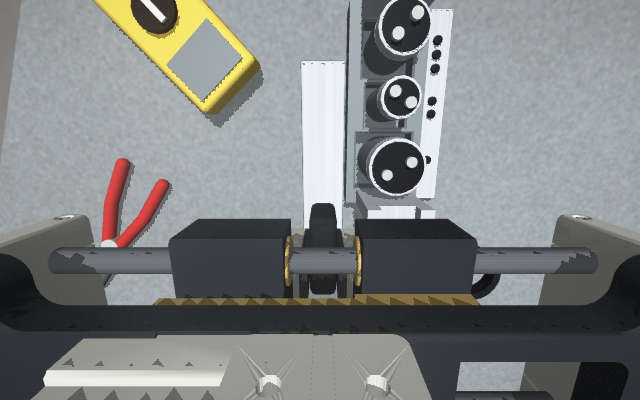

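The wrist picture shows all three cans in bays ((397,167), (400,99), (404,27)) against studs 1, 2 and 3. The bar is centred at column 323 and parallel to the cradle. On to the seat.

```bash
python3 -m creep '[[[0.08,0.06,0,0,0],[0.12,0.085,0,0,0],[0.12,0.085,0,0,0],[0.08,0.06,0,0,0],[0.034,0.026,0,0,0],[0,0,0,0,0],[0,0,0,0,0],[0,0,0,0,0]]]'
python3 -m creep '[[[0,0,0.05,0,0],[0,0,0.05,0,0],[0,0,0.03,0,0],[0,0,0,0,0],[0,0,0,0,0],[0,0,0,0,0]]]'
python3 -c "
from go import *
look('cradle',(.5664,-.151,.40),yaw=True,cams=('wrist',))
look('bar',(.5664,-.151,.4),z=.126,yaw=True,cams=('scene','side'))
go(.5663,-.151,.132,-67.1)"
```

```text
clock: 31.03
tool_pos: [0.5664, -0.1508, 0.3451]
orientation: [-180.0, 0.0, -67.1]
force: [-0.0, 0.9, -2.6]
opening: 0.0137
gripper_force: 30.0
clock: 31.53
tool_pos: [0.5663, -0.1514, 0.319]
orientation: [180.0, -0.0, -67.1]
force: [-0.4, -0.1, -2.5]
opening: 0.0138
gripper_force: 30.0
wrist (array([ 0.5664, -0.1499,  0.3866]), np.float64(0.33783105175647954))
scene (array([ 0.5696, -0.1529,  0.4131]), np.float64(0.37861547785771277))
side (array([ 0.5709, -0.1472,  0.4658]), np.float64(0.5342396325528601))
all (array([ 0.5689, -0.1506,  0.42  ]), np.float64(0.4504080853265333))
tcp [ 0.5662 -0.1515  0.3194] [-179.9659   -0.0129  -67.1522] t 31.83 units [-0.0022 -0.0016  0.142 ] spin -0.0005795708171627705
```

Aligned. I'll lower in small steps and watch the force.

```bash
python3 -m creep '[[[0,0,0.03,0,0],[0,0,0.03,0,0],[0,0,0.02,0,0],[0,0,0,0,0],[0,0,0,0,0]]]'
python3 -m creep '[[[0,0,0.02,0,0],[0,0,0.02,0,0],[0,0,0.01,0,0],[0,0,0,0,0],[0,0,0,0,0]]]'
```

```text
clock: 32.25
tool_pos: [0.566, -0.1515, 0.3025]
orientation: [179.9, 0.0, -67.1]
force: [-0.3, 0.6, -2.3]
opening: 0.0136
gripper_force: 30.0
clock: 32.67
tool_pos: [0.5661, -0.1515, 0.2929]
orientation: [180.0, 0.0, -67.1]
force: [0.0, 0.2, -2.9]
opening: 0.0139
gripper_force: 30.0
```

```bash
python3 -m creep '[[[0,0,0.008,0,0],[0,0,0,0,0],[0,0,0,0,0]]]'; python3 -m creep '[[[0,0,0.006,0,0],[0,0,0,0,0],[0,0,0,0,0]]]'
```

```text
clock: 32.92
tool_pos: [0.5661, -0.1515, 0.2915]
orientation: [-180.0, -0.0, -67.1]
force: [0.0, -0.3, -3.7]
opening: 0.0136
gripper_force: 30.0
clock: 33.17
tool_pos: [0.5661, -0.1515, 0.2913]
orientation: [-180.0, -0.0, -67.1]
force: [-3.7, 0.9, 4.5]
opening: 0.0139
gripper_force: 30.0
```

Seated: the force rose to +4.5 N at the expected height. Releasing and rising.

```bash
python3 -m creep '[[[0,0,0.002,0,0.4],[0,0,0,0,0.5],[0,0,0,0,0.5],[0,0,0,0,0.5],[0,0,-0.05,0,0.5],[0,0,-0.15,0,0.5],[0,0,-0.2,0,0.5],[0,0,-0.1,0,0.5]]]'
python3 -m creep '[[[-0.15,0,0,0,0.5],[-0.18,0,0,0,0.5],[-0.18,0,0,0,0.5],[-0.18,0,0,0,0.5],[-0.18,0,0,0,0.5],[0,0,0,0,0.5],[0,0,0,0,0.5],[0,0,0,0,0.5]]]'
python3 -c "
from go import *
look('bar',(.5664,-.151,.4),z=.098,yaw=True,cams=('wrist','scene','side'))
for n,q in(('thick_can',(.546,-.104,0)),('slim_can',(.5678,-.1543,0)),('medium_can',(.5876,-.2013,0))): print(n);look(n,q,z=.004,cams=('scene',))"
```

```text
clock: 33.83
tool_pos: [0.5668, -0.1518, 0.3948]
orientation: [-179.8, -0.2, -67.1]
force: [1.1, -0.2, 1.1]
opening: 0.0436
gripper_force: 0.0
clock: 34.5
tool_pos: [0.4986, 0.0091, 0.3907]
orientation: [-179.9, -0.0, -67.1]
force: [0.5, -0.1, 0.1]
opening: 0.0439
gripper_force: 0.0
wrist none
scene (array([ 0.57  , -0.1523,  0.3943]), np.float64(0.8462997632386406))
side (array([ 0.567 , -0.1499,  0.4083]), np.float64(0.23249074563722905))
all (array([ 0.5695, -0.1517,  0.3995]), np.float64(0.5365272828184464))
thick_can
scene (array([ 0.5473, -0.1041,  0.    ]), np.float64(0.6463596255486878))
slim_can
scene (array([ 0.5675, -0.1567,  0.    ]), np.float64(0.6024750306249274))
medium_can
scene (array([ 0.5887, -0.2035,  0.    ]), np.float64(0.6545351905759448))
```

```bash
python3 -c "
from plant import workorder;print(workorder.close_job())"
```

```text
the job is handed in; nothing more can be done
None
```

I loaded the thick, slim and medium capacitors into bays one, two and three in that order, laid the bar in both forks and let everything go. I handed the job in at about 35 s; no verdict came back, but the last camera measurements put the cans and the bar in place to within about 4 mm.

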